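# Snap the food box shut

## Robot

A 6-joint arm with a two-finger parallel gripper is mounted at the origin on a cart in front of the work surface, level with it; the furniture and walls round the work are solid. World frame = base frame: x ahead of the robot, y to its left, z up, the work surface at z = 0. Lengths are in m, angles in rad, forces in N, time in s.
With the tool pointing down it reaches from about 0.35 to 0.975 m from the base axis. Payload 4.9 kg.
Tool frame: the origin (TCP) lies on the mounting face of the last link; the fingertips stand 173 mm ahead of it and the grasp point (between the pads) lies 155 mm ahead of it; x points along the fingers, z is the direction in which the jaws open and shut, and the axes are right-handed (so a half turn about x gives the same grasp; the last joint's range is limited). The gripper opens to 85 mm and grips with 20 to 120 N. Pads are 22 mm wide; open, the fingers measure 114 mm over their backs; the gripper's body (76 mm by 85 mm) begins 54 mm behind the grasp point. The pads swing forward as they close: fully open they stand 13 mm farther back than shut.
Start: joints at [1.004, 0.053, 1.613, -0, 1.476, -0.119], TCP at [0.271, 0.563, 0.405] pointing down, gripper open.
Joint ranges: [-3.01, 3.01], [-1.01, 2.22], [0.06, 2.58], [-1.02, 4.17], [0.09, 2.62], [-3.14, 3.14]. Speed limits (rad/s): [2.57, 2.57, 3.14, 3.14, 3.14, 3.14].

## Interface

Orientations are given as a rotation vector (axis times angle).
In Python, from station import get_obs, get_image, get_calibration, finish_job, look_for, masks_of, tip_of gives the robot as it stands.
- The arm moves only by the tool carry_out, never from a script. Its argument "increments" is a list of rows, each a list of 3 entries, a list of its own where there are three numbers: the turn, a rotation vector about the world's x, y, z in units of 0.1 rad (1.0 is 0.1 rad), then the shift along the world's x, y, z in units of 20 mm (1.0 is 20 mm), then the opening, from 0 (shut) to 1 (fully open). A call has 1 to 8 rows; each row shifts and turns the pose as measured when the row begins; what a row does not reach is not made up. A row lasts 1/10 s, in which the tool goes at most 50 mm and 8.59 degrees, less where a joint would pass 70% of its speed; a pose out of reach is approached as far as the arm can. A call with a number of a shift or a turn outside -1 to 1 is refused whole. A call with a gripper value outside its range is refused whole. The fingers move at their own pace and stop on an object; "squeeze" is the grip in N (left out, the last holds). Time passes only in rows, so rows that do not move let the fingers close. It gives the time, the measured TCP pose, the force and the opening at its end, in the units of the state.
- get_obs(): the state, without advancing time (a new reading comes with each control period).
- get_image(name): name is "scene" or "top"; returns (picture, depth): 384x512x3 uint8, blue, green, red; 384x512 float32, m along the optical axis (not along the pixel's ray), 0 where there is no reading.
- get_calibration(name): a dict with "fx", "fy", "cx", "cy" (pixels), "position" and "orientation" of the camera in the world. Camera axes: x right, y down, z forward; pixel columns grow to the right and rows downward; lengths in m; the calibration is good to about 2 mm. A picture is of the moment at which its call begins. get_calibration takes no time and is no camera call.
- finish_job(): hands the job in, once; it reports no verdict.
Trained networks look in the newest picture that a camera, given by its name, has taken for a name from the list of things; names that differ only in an ending like _2 or _b are one class to them, and where a whole thing is asked for, a point or a joint stands for the part that bears it (a point fixed in the world has none). Each returns a list of dicts, best first, with "p" (0 to 1); they miss things now and then, are a little off and sometimes report something else, mostly with a low value. They report only what shows in the picture. A call takes as long as a camera call.
- look_for(camera, query): "centre" ([column, row] in pixels, amid what is visible of it).
- masks_of(camera, query): "region" (384x512 bool, what is visible of it) and "centre" ([column, row] in pixels, amid what is visible of it).
- tip_of(camera, query): "centre" ([column, row] in pixels: a listed point, or the origin of a listed thing).
The state is a dict: "t": time; "q": joint angles; "dq": joint speeds; "effort": joint torques, N m; "tool_pos": TCP position; "tool_rot": TCP orientation; "contact_force": force on the tool from outside, world axes, zero at the start; "wrist_torque": the same for the moment, N m; "opening": finger opening in m.
Only numpy, scipy, OpenCV 4.12 (cv2) and the standard library are available. Lean on these libraries where they do the work, as an engineer would, in place of code of your own. Each camera call takes 0.05 s, during which the arm holds its last target.

## Task

Shut the lid of the larger food box: press down the four rim flaps until every one has clicked home, leaving the steam vent in the middle open meanwhile so that the trapped air can escape; then press the vent shut too. Just press, with the fingers only: do not lift, tip or shove the box, and leave the other things where they are.

Things in the scene. Friction and masses are not known exactly. Their poses are not given: they have to be found in the camera images.
- food_box: The larger glass food box, full of biscuits, white snap lid, loose, 0.8 kg; 130 (x) x 190 (y) x 70 mm. Origin: centre of the underside; x (short width) points away from the robot within 0.35 rad, z up. Lid: four rim flaps, all up at first, one per side between fixed corners (top z = 0.070); sunken middle panel 78 x 138 mm at z = 0.067 with an open steam vent. The other box is wholly shut.
- flap_front (a joint): Flap on the long side nearest the robot at yaw 0 (-x side of the box). 0 = fully up, 0.45 rad = snapped shut, level with the corners (hard stop); grows as it is pressed down. Its hook springs over the glass lip: resists up to about 8 N, goes over at about 0.25 rad, then pulls itself shut and rests at 0.39 to 0.45; let go earlier, it stays up.
- flap_front_press (a point): Where to press flap_front: upper face, mid-length, 17 mm out from its hinge line (the inner edge of the rim). The white flap is 122 mm long, 3 mm thick, 26 mm wide; its free outer edge stands 11 mm high when up. With the flap shut this point is at [-0.056, 0, 0.070] in the frame of food_box.
- flap_right (a joint): Flap on the short side to the right (-y side of the box). 0 = fully up, 0.45 rad = snapped shut, level with the corners (hard stop); grows as it is pressed down. Its hook springs over the glass lip: resists up to about 8 N, goes over at about 0.25 rad, then pulls itself shut and rests at 0.39 to 0.45; let go earlier, it stays up.
- flap_right_press (a point): Where to press flap_right: upper face, mid-length, 17 mm out from its hinge line (the inner edge of the rim). The white flap is 62 mm long, 3 mm thick, 26 mm wide; its free outer edge stands 11 mm high when up. With the flap shut this point is at [0, -0.086, 0.070] in the frame of food_box.
- flap_back (a joint): Flap on the far long side (+x side of the box). 0 = fully up, 0.45 rad = snapped shut, level with the corners (hard stop); grows as it is pressed down. Its hook springs over the glass lip: resists up to about 8 N, goes over at about 0.25 rad, then pulls itself shut and rests at 0.39 to 0.45; let go earlier, it stays up.
- flap_back_press (a point): Where to press flap_back: upper face, mid-length, 17 mm out from its hinge line (the inner edge of the rim). The white flap is 122 mm long, 3 mm thick, 26 mm wide; its free outer edge stands 11 mm high when up. With the flap shut this point is at [0.056, 0, 0.070] in the frame of food_box.
- flap_left (a joint): Flap on the short side to the left (+y side of the box). 0 = fully up, 0.45 rad = snapped shut, level with the corners (hard stop); grows as it is pressed down. Its hook springs over the glass lip: resists up to about 8 N, goes over at about 0.25 rad, then pulls itself shut and rests at 0.39 to 0.45; let go earlier, it stays up.
- flap_left_press (a point): Where to press flap_left: upper face, mid-length, 17 mm out from its hinge line (the inner edge of the rim). The white flap is 62 mm long, 3 mm thick, 26 mm wide; its free outer edge stands 11 mm high when up. With the flap shut this point is at [0, 0.086, 0.070] in the frame of food_box.
- vent (a joint): Steam vent tongue in the middle of the lid. 0 = standing up at 49 degrees, 0.85 rad = plugged shut, flat (hard stop); grows as it is pressed down. It stays where it is put; its plug resists up to about 4 N, passes at about 0.68 rad, then pulls itself in.
- vent_press (a point): Where to press the vent: upper face near the free end, 24 mm from its hinge. White tongue, 34 x 19 x 3 mm, hinged at y = -0.014 in the frame of food_box, free end towards +y. With the vent shut this point is at [0, 0.0105, 0.070] in the frame of food_box.
- small_box: Bystander: smaller glass food box of the same kind with rolls in it, its lid already fully shut, 118 x 132 x 56 mm. Origin: centre of its underside. It and food_box may stand in either order from left to right.
- phone: Bystander: black folding phone lying shut, 46 x 95 x 19 mm. Origin: centre of its underside.
- jar_lid: Bystander: white flowered lid with a knob, from the smallest storage jar, 119 mm across, 65 mm high, lying on the worktop. Origin: centre of its underside.
- turner: Bystander: wooden turner lying on the worktop by the hob, 270 mm long, running away from the robot. Its origin is a reference point about 40 mm from the end of its handle, 35 mm below the worktop.

How it is judged:
By the outcome, as a careful person would: the job done as asked, in the order asked, and still so for the second after the job is handed in, with the robot touching nothing.
It also fails if it takes over 45 s, if anything falls off the work surface, if the arm or the gripper's body presses on something with over 40 N, if the wrist force passes 120 N, or if a joint passes its speed limit or range.

## Working session

There is one attempt and no reset: what is moved stays moved. The work goes in short steps, Python scripts to look and compute and a tool call to move; the robot and the scene stay as the last step left them, time stands still between calls to the robot, and variables do not carry over. Pictures are saved under pics/ and viewed, and the job is handed in when it is done.

Besides the shell and the picture viewer there is one more tool, called after "Emit:" as name(argument=value, ...), one argument or row to a line, values as JSON. carry_out: Moves the arm, as the interface text tells. Shifts and turns lie within -1 to 1; 1 stands for 20 mm of shift or 0.1 rad of turn. Its arguments: {"type":"object","properties":{"increments":{"type":"array","items":{"type":"array"}},"squeeze":{"type":"number"}},"required":["increments"]}

```bash
mkdir -p pics; cat > h.py <<'E'
import numpy as np, cv2
from scipy.spatial.transform import Rotation as R
from station import *
def cam(n):
    c=get_calibration(n); o=np.array(c["orientation"],float)
    M=o if o.shape==(3,3) else (R.from_rotvec(o).as_matrix() if o.size==3 else R.from_quat(o).as_matrix())
    return c,M,np.array(c["position"])
def cloud(n,d):
    c,M,p=cam(n); v,u=np.mgrid[:384,:512]
    P=np.stack([(u-c["cx"])/c["fx"]*d,(v-c["cy"])/c["fy"]*d,d],-1)
    return P@M.T+p
def proj(n,X):
    c,M,p=cam(n); q=(np.array(X)-p)@M
    return q[...,0]/q[...,2]*c["fx"]+c["cx"],q[...,1]/q[...,2]*c["fy"]+c["cy"]
E
python3 - <<'E'
from h import *
for n in("scene","top"):
    im,d=get_image(n); cv2.imwrite(f"pics/{n}0.png",im); np.save(f"{n}0.npy",d)
    print(n,get_calibration(n))
    for q in("food_box","flap_front_press","flap_back_press","flap_left_press","flap_right_press","vent_press","small_box"):
        for r in tip_of(n,q)[:2]:
            u,v=map(int,map(round,map(float,r["centre"]))); print(q,r["p"],u,v,cloud(n,d)[v,u].round(4) if 0<=u<512 and 0<=v<384 else "")
o=get_obs();print(o)
E
```

```text
scene {'fx': 409.0362226646048, 'fy': 409.0362226646048, 'cx': 259.4557844368453, 'cy': 187.74089197747193, 'position': array([-0.42018065, -1.12457864,  0.8269321 ]), 'orientation': array([-1.95364233,  0.73293315, -0.45894425])}
food_box 0.95 288 226 [ 0.4448 -0.3104  0.0581]
flap_front_press 0.51 278 211 [ 0.4646 -0.2393  0.0778]
flap_back_press 0.48 308 206 [ 0.5766 -0.281   0.0746]
flap_back_press 0.39 223 191 [0.4647 0.087  0.0251]
flap_left_press 0.44 284 198 [ 0.556  -0.1773  0.0714]
flap_right_press 0.41 306 222 [ 0.4975 -0.3446  0.0691]
vent_press 0.54 291 208 [ 0.5162 -0.2534  0.0768]
vent_press 0.32 282 200 [ 0.542  -0.1809  0.0694]
small_box 0.79 223 191 [0.4647 0.087  0.0251]
top {'fx': 348.7522210885741, 'fy': 348.7522210885741, 'cx': 248.65904722098364, 'cy': 191.66431858585815, 'position': array([ 0.3798783 , -0.08720341,  1.30286533]), 'orientation': array([-2.19163001,  2.1521992 , -0.11943764])}
food_box 0.89 290 192 [ 0.5093 -0.2428  0.063 ]
food_box 0.28 291 200 [ 0.48   -0.2454  0.0722]
flap_front_press 0.76 292 199 [ 0.484  -0.2496  0.0669]
flap_back_press 0.7
[... 307 characters left out ...]
 0.73 129 227 [0.3745 0.3428 0.009 ]
{'t': 0.8, 'q': array([ 1.00402152e+00,  5.26929441e-02,  1.61288325e+00,  2.01836191e-05,
        1.47599155e+00, -1.19032490e-01]), 'dq': array([-8.20391047e-04,  9.37765710e-04,  8.87194825e-05,  1.03883253e-03,
       -1.86099817e-03,  1.80766099e-04]), 'effort': array([-3.94672279e-04, -3.93644249e+01, -3.70430267e+01, -1.09909990e-04,
        3.69078907e-04,  3.15145644e-05]), 'tool_pos': array([0.27059103, 0.56337284, 0.40471797]), 'tool_rot': array([-0.87336425,  1.38835162,  0.87341153]), 'contact_force': array([ 0.53830598,  0.15860583, -0.19313203]), 'wrist_torque': array([-0.0162235 , -0.02718443, -0.03346669]), 'opening': 0.08524435525330297}
```

```bash
python3 - <<'E'
from h import *
for n in("scene","top"):
    im=cv2.imread(f"pics/{n}0.png")
    if n=="top": im=im[80:300,80:400]
    cv2.imwrite(f"pics/{n}0z.png",cv2.resize(im,(780,int(780*im.shape[0]/im.shape[1])),interpolation=cv2.INTER_CUBIC))
d=np.load("top0.npy");P=cloud("top",d)
print(R.from_rotvec(get_obs()["tool_rot"]).as_matrix().round(3))
im=cv2.imread("pics/top0.png")
# box rim by height
H=P[...,2]; m=(H>0.055)&(H<0.1)&(P[...,0]>0.35)&(P[...,0]<0.7)&(P[...,1]<-0.08)&(P[...,1]>-0.42)
mm=cv2.morphologyEx(m.astype(np.uint8),cv2.MORPH_OPEN,np.ones((3,3)))
n,l,s,c=cv2.connectedComponentsWithStats(mm);k=1+np.argmax(s[1:,4]);q=P[l==k][:,:2].astype(np.float32)
print(s[k],cv2.minAreaRect(q),np.median(P[l==k][:,2]))
print(np.percentile(P[l==k][:,2],[5,25,50,75,95]))
r=masks_of("top","food_box")[0];q=P[r["region"]&(H>0.055)][:,:2].astype(np.float32);print(r["p"],cv2.minAreaRect(q))
E
```

```text
[[-0.    -0.901  0.433]
 [ 0.     0.433  0.901]
 [-1.     0.     0.   ]]
[ 266  167   56   45 1911] ((0.5202993154525757, -0.2555531859397888), (0.19930899143218994, 0.14261355996131897), 79.28105926513672) 0.07038524082804254
[0.0641895  0.06754081 0.07038524 0.07486158 0.08030217]
0.88 ((0.5049483776092529, -0.20538455247879028), (0.17499177157878876, 0.2963360846042633), 16.059589385986328)
```

View pics/top0z.png

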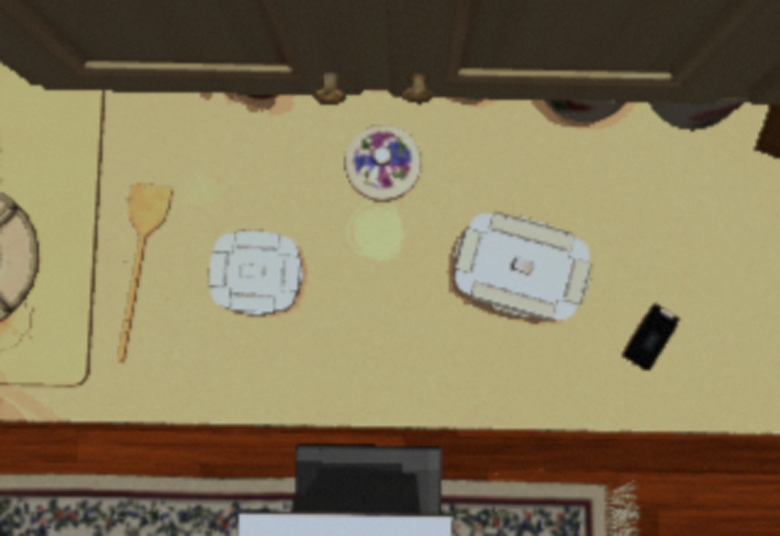

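View pics/scene0z.png

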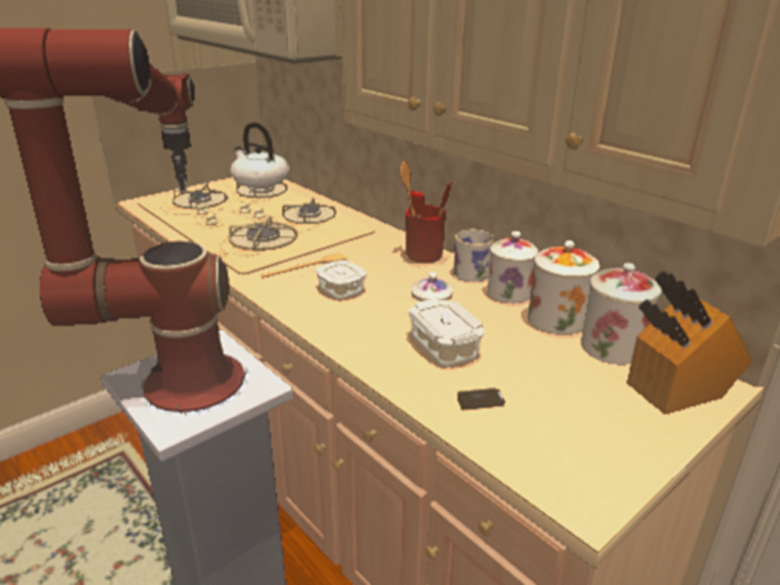

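The top view shows food_box on the right (zoom about 520,265) with four cream flaps up and the vent in the middle. It is turned about -0.19 rad. The small box is on the left, the phone is at the lower right (650,335) and the jar lid is up at (383,160). Next I refine the box pose from the flap colours.

```bash
python3 - <<'E'
from h import *
im=cv2.imread("pics/top0.png").astype(int)
c=im[160:216,262:326]
cv2.imwrite("pics/boxz.png",cv2.resize(c.astype(np.uint8),(768,672),interpolation=cv2.INTER_NEAREST)[:590])
d=c[...,2]-c[...,0]; # red - blue
print(d[::3,::3])
E
```

```text
[[ 56  55  55  58  58  59  58  56  56  58  55  57  58  58  59  58  56  56
   59  59  58  56]
 [ 58  57  56  57  56  55  58  58  57  58  58  57  58  58  54  57  59  57
   58  57  57  56]
 [ 56  56  56  58  57  54  55  50  57  58  57  58  59  58  58  58  58  58
   58  58  56  58]
 [ 59  57  56  56  27 -12 -13  11  13  15  22  25  52  59  59  57  58  58
   57  58  59  58]
 [ 58  57  58  54 -15 -16 -10  15  14  15  12   9   7  11  21  52  58  57
   57  55  58  59]
 [ 57  57  58   2   8  -3 -14 -12   6  14  14  15  16  13  12  13  10  31
   55  55  57  56]
 [ 55  58  15   7  10 -12 -15 -15 -16 -15 -10   0   5  14  15  14  14  12
    2  48  55  57]
 [ 58  56  15  10  10 -15 -15 -17 -16 -15 -15 -14 -13 -13  -9   6  11  13
  -13 -10  56  55]
 [ 55  53  12  11   8 -15 -15 -16 -15 -15 -15 -15 -13 -13 -14 -13 -12   0
  -13 -12  43  57]
 [ 56  51   5  10  -5 -17 -15 -16 -17 -11  -8  10  -8 -14 -14 -13 -13 -11
   10   6  47  58]
 [ 58  49   9  10 -13 -17 -17 -17 -17   1  10  17  -4 -14 -14 -14 -14 -12
   14  13  37  55]
 [ 58  48 -17 -16 -17 -16 -16 -17 -17 -17 -16 -13 -16 -14 -14 -15 -14   0
   15  14  39  56]
 [ 56  57 -15 -17   5   0 -14 -17 -17 -17 -16 -17 -16 -16 -16 -15 -15   7
   13   4  49  57]
 [ 58  58  28 -17  13  15  17  16  14   2 -16 -17 -17 -15 -15 -14 -13  12
   14  13  57  59]
 [ 58  57  57  47  15  10  12  14  15  16  15  14   0 -13 -15 -16 -13  14
   12  45  59  57]
 [ 57  56  58  57  48  43  33  17  11   4  14  15  15  16  15   6 -14 -15
    6  56  59  57]
 [ 57  57  56  57  56  58  55  46  37  24  13  12  13  10  15  -5 -17 -16
   49  58  59  58]
 [ 57  57  58  57  57  56  58  58  56  55  64  50  44  37  25  29  41  54
   59  60  57  57]
 [ 57  55  58  57  57  58  57  58  57  59  59  57  58  60  59  60  59  61
   58  56  58  58]]
```

View pics/boxz.png

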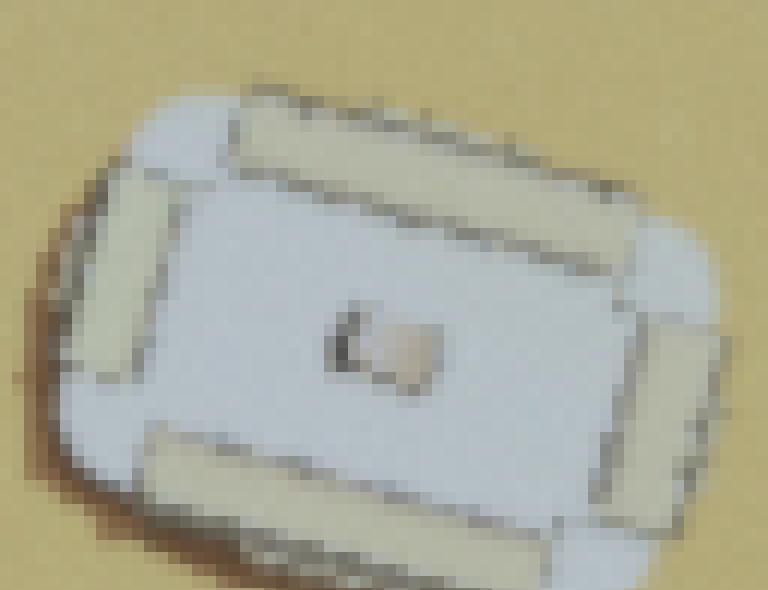

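The crop shows all four cream flaps clearly, with the vent near crop (385,350), which is image (294,189). I fit the lid model to it.

```bash
python3 - <<'E'
from h import *
from scipy.optimize import minimize
from scipy.ndimage import map_coordinates
im=cv2.imread("pics/top0.png").astype(float); D=im[...,2]-im[...,0]
def samp():
    F=[];s=np.linspace(-.96,.96,61);w=np.linspace(0.001,0.0225,14)
    for sg in(-1,1):
        for a in s:
            for r in w:
                z=.07+r*np.sin(.45)+.001
                F.append([sg*(.039+r*np.cos(.45)),a*.061,z]);F.append([a*.031,sg*(.069+r*np.cos(.45)),z])
    Q=[[x,y,.067] for x in np.linspace(-.037,.037,40) for y in np.linspace(-.067,.067,60) if abs(x)>.013 or abs(y)>.025]
    return np.array(F),np.array(Q)
F,Q=samp()
def T(p,X):
    c,s=np.cos(p[2]),np.sin(p[2]); return np.c_[p[0]+c*X[:,0]-s*X[:,1],p[1]+s*X[:,0]+c*X[:,1],X[:,2]]
def cost(p):
    u,v=proj("top",T(p,F));a=map_coordinates(D,[v,u],order=1)
    u,v=proj("top",T(p,Q));b=map_coordinates(D,[v,u],order=1)
    return np.minimum(abs(a-13),30).mean()+np.minimum(abs(b+15),30).mean()
best=min((minimize(cost,[.52+dx,-.256+dy,-.187],method="Nelder-Mead",options=dict(initial_simplex=np.array([[.52+dx,-.256+dy,-.187],[.53+dx,-.256+dy,-.187],[.52+dx,-.246+dy,-.187],[.52+dx,-.256+dy,-.14]]),xatol=1e-4)) for dx in(-.004,.004) for dy in(-.004,.004)),key=lambda r:r.fun)
print(best.x.round(4),best.fun)
p=best.x
big=cv2.resize(im[160:216,262:326].astype(np.uint8),(640,560),interpolation=cv2.INTER_NEAREST)
for poly in([[-.039,-.069,.067],[.039,-.069,.067],[.039,.069,.067],[-.039,.069,.067]],[[-.0624,-.061,.081],[-.0624,.061,.081]],[[.0624,-.061,.081],[.0624,.061,.081]],[[-.031,-.0924,.081],[.031,-.0924,.081]],[[-.031,.0924,.081],[.031,.0924,.081]]):
    u,v=proj("top",T(p,np.array(poly)));q=np.c_[(u-262+.5)*10,(v-160+.5)*10].astype(int);cv2.polylines(big,[q],True,(0,0,255),1)
cv2.imwrite("pics/fit.png",big)
N=dict(front=[-.056,0,.07],back=[.056,0,.07],left=[0,.086,.07],right=[0,-.086,.07],vent=[0,.0105,.07])
for k,x in N.items(): print(k,T(p,np.array([x]))[0].round(4))
np.save("pose.npy",p)
E
```

```text
[ 0.5196 -0.2553 -0.2624] 4.875558175075865
front [ 0.4655 -0.2408  0.07  ]
back [ 0.5737 -0.2699  0.07  ]
left [ 0.5419 -0.1723  0.07  ]
right [ 0.4973 -0.3384  0.07  ]
vent [ 0.5223 -0.2452  0.07  ]
```

View pics/fit.png

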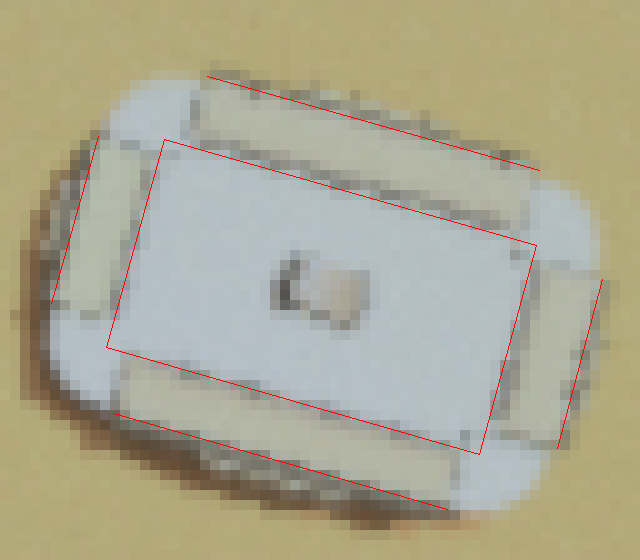

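The fit overlays well: centre about (0.5196,-0.2553), with flap slopes giving a yaw of about -0.235. I close the gripper and travel over to the left flap.

Emit:
carry_out(
  increments=[
    [[0,0,0.5],[0.37,-1,0],0],
    [[0,0,0.5],[0.37,-1,0],0],
    [[0,0,0.5],[0.37,-1,0],0],
    [[0,0,0.5],[0.37,-1,0],0],
    [[0,0,0],[0.37,-1,0],0],
    [[0,0,0],[0.37,-1,0],0],
    [[0,0,0],[0.37,-1,0],0],
    [[0,0,0],[0.37,-1,0],0],
  ],
  squeeze=40,
)

```text
t: 1.65
tool_pos: [0.3302, 0.3993, 0.405]
tool_rot: [-1.034, 1.31, 1.035]
contact_force: [-0.0, 0.2, 0.1]
opening: -0.0001
```

Emit:
carry_out(
  increments=[
    [[0,0,0],[0.37,-1,0],0],
    [[0,0,0],[0.37,-1,0],0],
    [[0,0,0],[0.37,-1,0],0],
    [[0,0,0],[0.37,-1,0],0],
    [[0,0,0],[0.37,-1,0],0],
    [[0,0,0],[0.37,-1,0],0],
    [[0,0,0],[0.37,-1,0],0],
    [[0,0,0],[0.37,-1,0],0],
  ],
)

```text
t: 2.45
tool_pos: [0.3907, 0.2324, 0.4063]
tool_rot: [-1.035, 1.306, 1.034]
contact_force: [-0.5, -0.4, -0.7]
opening: -0.0001
```

Emit:
carry_out(
  increments=[
    [[0,0,0],[0.37,-1,0],0],
    [[0,0,0],[0.37,-1,0],0],
    [[0,0,0],[0.37,-1,0],0],
    [[0,0,0],[0.37,-1,0],0],
    [[0,0,0],[0.37,-1,0],0],
    [[0,0,0],[0.37,-1,0],0],
    [[0,0,0],[0.37,-1,0],0],
    [[0,0,0],[0.37,-1,0],0],
  ],
)

```text
t: 3.25
tool_pos: [0.451, 0.0653, 0.4079]
tool_rot: [-1.036, 1.302, 1.032]
contact_force: [1.0, 0.1, 0.2]
opening: -0.0001
```

Emit:
carry_out(
  increments=[
    [[0,0,0],[0.37,-1,0],0],
    [[0,0,0],[0.37,-1,0],0],
    [[0,0,0],[0.37,-1,0],0],
    [[0,0,0],[0.37,-1,0],0],
    [[0,0,0],[0.37,-1,-0.5],0],
    [[0,0,0],[0.37,-1,-0.5],0],
    [[0,0,0],[0.37,-1,-0.5],0],
    [[0,0,0],[0.37,-1,-0.5],0],
  ],
)

```text
t: 4.05
tool_pos: [0.5122, -0.1021, 0.3705]
tool_rot: [-1.04, 1.296, 1.025]
contact_force: [-0.4, 0.1, -0.2]
opening: -0.0002
```

```bash
python3 - <<'E'
from h import *
o=get_obs();M=R.from_rotvec(o["tool_rot"]).as_matrix();print(o["t"],o["tool_pos"],o["q"].round(2));print(M.round(3))
print((o["tool_pos"]+.173*M[:,0]).round(4))
E
```

```text
4.05 [ 0.51215304 -0.10214002  0.37046445] [-0.34 -0.18  1.89  0.01  1.41 -1.68]
[[ 0.016 -0.973  0.232]
 [ 0.002  0.232  0.973]
 [-1.    -0.016  0.006]]
[ 0.515  -0.1018  0.1975]
```

Emit:
carry_out(
  increments=[
    [[0,0.16,0],[0.3,-0.85,-0.5],0],
    [[0,0,0],[0.3,-0.85,-0.8],0],
    [[0,0,0],[0.3,-0.85,-0.9],0],
    [[0,0,0],[0.3,-0.85,-0.9],0],
    [[0,0,0],[0,0,-0.5],0],
    [[0,0,0],[0,0,0],0],
  ],
)

```text
t: 4.65
tool_pos: [0.537, -0.1752, 0.2953]
tool_rot: [-1.031, 1.311, 1.033]
contact_force: [-0.6, 0.6, -0.4]
opening: -0.0
```

```bash
cat > st.py <<'E'
from h import *
o=get_obs();M=R.from_rotvec(o["tool_rot"]).as_matrix();print(o["t"],"x",M[:,0].round(4),"z",M[:,2].round(4),"tip",(o["tool_pos"]+.173*M[:,0]).round(4),"F",o["contact_force"].round(2),"T",o["wrist_torque"].round(2),o["dq"].round(2))
E
python3 st.py
```

```text
4.65 x [-0.      0.0021 -1.    ] z [0.2357 0.9718 0.002 ] tip [ 0.537  -0.1748  0.1223] F [-0.64  0.63 -0.45] T [-0.03  0.01 -0.01] [-0.01  0.   -0.02 -0.   -0.   -0.  ]
```

Emit:
carry_out(
  increments=[
    [[0,0,0],[0.13,0.15,-0.7],0],
    [[0,0,0],[0,0,-0.7],0],
    [[0,0,0],[0,0,-0.3],0],
    [[0,0,0],[0,0,-0.3],0],
    [[0,0,0],[0,0,-0.2],0],
  ],
)

```text
t: 5.15
tool_pos: [0.5402, -0.1696, 0.2506]
tool_rot: [-1.034, 1.307, 1.033]
contact_force: [-0.9, 2.4, 6.3]
opening: 0.0004
```

```bash
python3 st.py
```

```text
5.15 x [ 0.0035  0.0017 -1.    ] z [0.2332 0.9724 0.0025] tip [ 0.5408 -0.1693  0.0776] F [-0.89  2.39  6.28] T [0.52 0.26 0.03] [ 0.01  0.04  0.01  0.02 -0.05  0.  ]
```

Emit:
carry_out(
  increments=[
    [[0,0,0],[0,0,-0.2],0],
    [[0,0,0],[0,0,-0.2],0],
    [[0,0,0],[0,0,-0.15],0],
  ],
)

```text
t: 5.45
tool_pos: [0.5411, -0.1694, 0.243]
tool_rot: [-1.034, 1.307, 1.034]
contact_force: [-13.0, 6.0, 28.3]
opening: 0.0003
```

```bash
python3 st.py
```

```text
5.45 x [ 0.0034  0.0022 -1.    ] z [0.2325 0.9726 0.0029] tip [ 0.5417 -0.169   0.07  ] F [-12.96   5.99  28.3 ] T [1.02 2.27 0.01] [ 0.    0.02 -0.01 -0.    0.01 -0.  ]
```

Emit:
carry_out(
  increments=[
    [[0,0,0],[0,0,0.5],0],
    [[0,0,0],[0,0,1],0],
    [[0,0,0],[0,0,1],0],
  ],
)

```text
t: 5.75
tool_pos: [0.5403, -0.1693, 0.2923]
tool_rot: [-1.032, 1.31, 1.037]
contact_force: [-0.0, -0.5, 0.7]
opening: 0.0001
```

```bash
python3 st.py; cat > shot.py <<'E'
from h import *
import sys
t=sys.argv[1]
im,d=get_image("top");a=cv2.resize(im[160:216,262:326],(448,392),interpolation=cv2.INTER_CUBIC)
im2,d=get_image("scene");b=cv2.resize(im2[180:250,250:330],(448,392),interpolation=cv2.INTER_CUBIC)
cv2.imwrite(f"pics/{t}_raw.png",im)
cv2.imwrite(f"pics/{t}.png",cv2.resize(np.hstack([a,b]),(796,348)))
E
python3 shot.py a1
```

```text
5.75 x [-4.e-04  3.e-03 -1.e+00] z [0.2326 0.9726 0.0028] tip [ 0.5403 -0.1688  0.1193] F [-0.02 -0.45  0.75] T [-0.1   0.03  0.03] [-0.   -0.23 -0.12 -0.    0.37  0.  ]
```

View pics/a1.png

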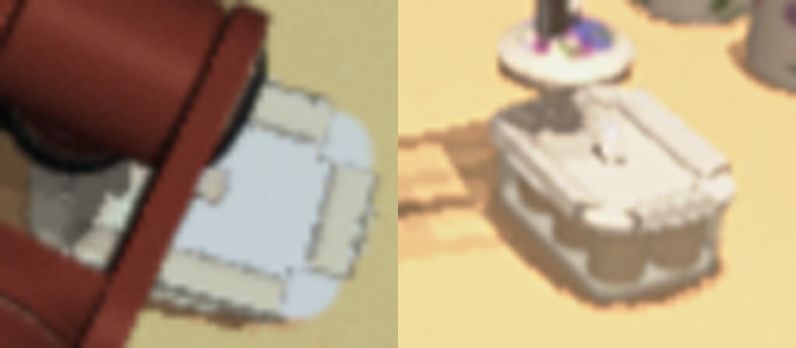

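The arm hides part of the top view. In the scene view the left side looks flush and the box has not moved noticeably. Next is the back flap.

Emit:
carry_out(
  increments=[
    [[0,0,0],[0.34,-1,0.2],0],
    [[0,0,0],[0.34,-1,0],0],
    [[0,0,0],[0.34,-1,0],0],
    [[0,0,0],[0.34,-1,0],0],
    [[0,0,0],[0.34,-1,0],0],
    [[0,0,0],[0,0,0],0],
  ],
)

```text
t: 6.45
tool_pos: [0.5758, -0.2754, 0.293]
tool_rot: [-1.034, 1.308, 1.034]
contact_force: [0.1, 0.1, -0.3]
opening: 0.0001
```

```bash
python3 st.py
```

```text
6.45 x [ 0.0021  0.0019 -1.    ] z [0.2327 0.9726 0.0023] tip [ 0.5762 -0.2751  0.12  ] F [ 0.11  0.13 -0.29] T [-0.01  0.04  0.07] [0.01 0.01 0.03 0.02 0.02 0.  ]
```

Emit:
carry_out(
  increments=[
    [[0,0,0],[-0.1,0.33,-0.6],0],
    [[0,0,0],[0,0,-0.6],0],
    [[0,0,0],[0,0,-0.3],0],
    [[0,0,0],[0,0,-0.3],0],
    [[0,0,0],[0,0,-0.2],0],
    [[0,0,0],[0,0,-0.2],0],
    [[0,0,0],[0,0,-0.15],0],
  ],
)

```text
t: 7.15
tool_pos: [0.5737, -0.2667, 0.2431]
tool_rot: [-1.034, 1.308, 1.037]
contact_force: [-6.5, 3.5, 22.6]
opening: 0.0001
```

```bash
python3 st.py
```

```text
7.15 x [ 9.0e-04  2.9e-03 -1.0e+00] z [0.231  0.9729 0.003 ] tip [ 0.5738 -0.2662  0.0701] F [-6.52  3.49 22.64] T [0.64 1.19 0.02] [ 0.    0.01 -0.01  0.   -0.03 -0.  ]
```

Emit:
carry_out(
  increments=[
    [[0,0,0],[0,0,0.5],0],
    [[0,0,0],[0,0,1],0],
    [[0,0,0],[-0.3,-0.3,1],0],
    [[0,0,0],[-1,-1,0],0],
    [[0,0,0],[-1,-1,0],0],
    [[0,0,0],[-0.8,-0.8,0],0],
    [[0,0,0],[-0.4,-0.3,0],0],
    [[0,0,0],[0,0,0],0],
  ],
)

```text
t: 7.95
tool_pos: [0.5018, -0.3344, 0.297]
tool_rot: [-1.038, 1.305, 1.038]
contact_force: [0.9, 0.1, -0.1]
opening: -0.0
```

```bash
python3 st.py
```

```text
7.95 x [ 0.0029  0.0022 -1.    ] z [0.2273 0.9738 0.0028] tip [ 0.5023 -0.3341  0.124 ] F [ 0.9   0.06 -0.06] T [ 0.03 -0.01 -0.02] [ 0.   -0.   -0.    0.01 -0.    0.01]
```

Emit:
carry_out(
  increments=[
    [[0,0,0],[-0.12,-0.24,-0.7],0],
    [[0,0,0],[0,0,-0.7],0],
    [[0,0,0],[0,0,-0.3],0],
    [[0,0,0],[0,0,-0.3],0],
    [[0,0,0],[0,0,-0.2],0],
    [[0,0,0],[0,0,-0.2],0],
    [[0,0,0],[0,0,-0.15],0],
  ],
)

```text
t: 8.65
tool_pos: [0.5015, -0.3375, 0.2431]
tool_rot: [-1.04, 1.304, 1.043]
contact_force: [-8.8, 5.3, 23.0]
opening: -0.0003
```

```bash
python3 st.py
```

```text
8.65 x [ 0.0012  0.0033 -1.    ] z [0.2234 0.9747 0.0035] tip [ 0.5017 -0.3369  0.0701] F [-8.75  5.34 23.04] T [1.01 1.56 0.  ] [ 0.    0.02 -0.01 -0.01  0.01  0.  ]
```

Emit:
carry_out(
  increments=[
    [[0,0,0],[0,0,0.5],0],
    [[0,0,0],[0,0,1],0],
    [[0,0,0],[-0.2,0.3,1],0],
    [[0,0,0],[-0.5,1,0],0],
    [[0,0,0],[-0.4,1,0],0],
    [[0,0,0],[-0.4,1,0],0],
    [[0,0,0],[-0.3,1,0],0],
    [[0,0,0],[0,0,0],0],
  ],
)

```text
t: 9.45
tool_pos: [0.4655, -0.2484, 0.2969]
tool_rot: [-1.043, 1.3, 1.038]
contact_force: [0.0, 0.6, 0.4]
opening: -0.0001
```

```bash
python3 st.py
```

```text
9.45 x [ 0.007   0.0023 -1.    ] z [0.2235 0.9747 0.0038] tip [ 0.4667 -0.248   0.124 ] F [0.05 0.65 0.39] T [ 0.01  0.04 -0.03] [-0.02  0.01 -0.02 -0.01 -0.03 -0.01]
```

Emit:
carry_out(
  increments=[
    [[0,0.07,0],[-0.08,0.28,-0.7],0],
    [[0,0,0],[0,0,-0.7],0],
    [[0,0,0],[0,0,-0.3],0],
    [[0,0,0],[0,0,-0.3],0],
    [[0,0,0],[0,0,-0.2],0],
    [[0,0,0],[0,0,-0.2],0],
    [[0,0,0],[0,0,-0.15],0],
  ],
)

```text
t: 10.15
tool_pos: [0.4644, -0.2445, 0.2431]
tool_rot: [-1.036, 1.308, 1.045]
contact_force: [-10.3, 8.3, 25.0]
opening: 0.0001
```

```bash
python3 st.py
```

```text
10.15 x [-0.0036  0.0038 -1.    ] z [0.2247 0.9744 0.0029] tip [ 0.4638 -0.2438  0.0701] F [-10.26   8.29  25.05] T [1.28 1.75 0.01] [-0.    0.03 -0.02  0.    0.02 -0.  ]
```

Emit:
carry_out(
  increments=[
    [[0,0,0],[0,0,0.5],0],
    [[0,0,0],[0,0,1],0],
    [[0,0,0],[0,0,1],0],
    [[0,0,0],[0,1,0.6],0],
    [[0,0,0],[-0.5,1,0.6],0],
    [[0,0,0],[-0.5,1,0.6],0],
    [[0,0,0],[-0.5,1,0.6],0],
    [[0,0,0],[-0.5,1,0.6],0],
  ],
)

```text
t: 10.95
tool_pos: [0.4243, -0.1448, 0.3571]
tool_rot: [-1.036, 1.308, 1.037]
contact_force: [0.2, -0.8, -0.0]
opening: -0.0002
```

Emit:
carry_out(
  increments=[
    [[0,0,0],[0,1,0],0],
    [[0,0,0],[0,1,0],0],
    [[0,0,0],[0,1,0],0],
    [[0,0,0],[0,1,0],0],
    [[0,0,0],[0,1,0],0],
    [[0,0,0],[0,0,0],0],
  ],
)

```text
t: 11.55
tool_pos: [0.4239, -0.0406, 0.362]
tool_rot: [-1.044, 1.301, 1.026]
contact_force: [0.2, -0.2, -0.5]
opening: 0.0
```

```bash
python3 st.py; python3 shot.py a2
```

```text
11.55 x [ 0.0136 -0.0029 -0.9999] z [2.299e-01 9.732e-01 3.000e-04] tip [ 0.4263 -0.0411  0.189 ] F [ 0.2  -0.21 -0.53] T [-0.02 -0.01  0.06] [-0.02  0.   -0.01 -0.02 -0.01 -0.01]
```

View pics/a2.png

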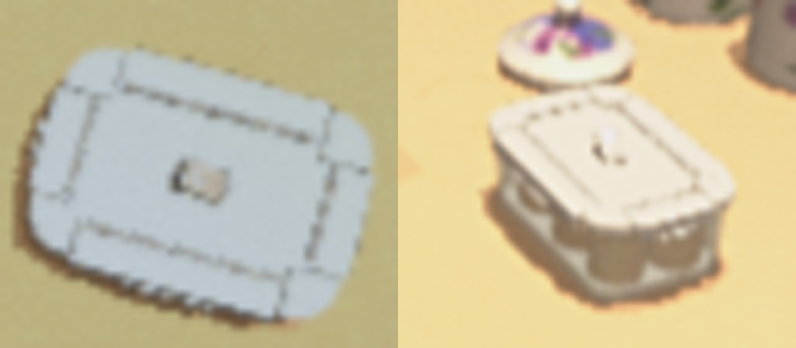

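All four flaps are now the same shade as the flush lid, and the vent is still standing up (crop 200,180). The box has not visibly moved. Now the vent.

Emit:
carry_out(
  increments=[
    [[0,0.13,0],[0.43,-0.92,0],0],
    [[0,0,0],[0.43,-0.92,0],0],
    [[0,0,0],[0.43,-0.92,0],0],
    [[0,0,0],[0.43,-0.92,0],0],
    [[0,0,0],[0.43,-0.92,0],0],
    [[0,0,0],[0.43,-0.92,0],0],
    [[0,0,0],[0.43,-0.92,-0.5],0],
    [[0,0,0],[0.43,-0.92,-0.7],0],
  ],
)

```text
t: 12.45
tool_pos: [0.4946, -0.2021, 0.3401]
tool_rot: [-1.041, 1.314, 1.021]
contact_force: [-0.4, 0.1, 0.2]
opening: -0.0
```

Emit:
carry_out(
  increments=[
    [[0,0,0],[0.43,-0.92,-0.7],0],
    [[0,0,0],[0.43,-0.7,-0.7],0],
    [[0,0,0],[0,0,-0.4],0],
    [[0,0,0],[0,0,0],0],
  ],
)

```text
t: 12.85
tool_pos: [0.5112, -0.2424, 0.3003]
tool_rot: [-1.034, 1.319, 1.016]
contact_force: [0.2, -0.6, -0.0]
opening: 0.0001
```

```bash
python3 st.py
```

```text
12.85 x [ 0.004  -0.0099 -0.9999] z [ 0.2456  0.9693 -0.0087] tip [ 0.5119 -0.2441  0.1273] F [ 0.22 -0.57 -0.03] T [-0.02 -0.01  0.06] [-0.02  0.01 -0.02 -0.   -0.   -0.01]
```

Emit:
carry_out(
  increments=[
    [[0.1,0,0],[0.5,-0.05,-0.5],0],
    [[0,0,0],[0,-0.05,-0.6],0],
    [[0,0,0],[0,0,-0.4],0],
    [[0,0,0],[0,0,-0.4],0],
    [[0,0,0],[0,0,-0.3],0],
  ],
)

```text
t: 13.35
tool_pos: [0.5205, -0.2442, 0.2569]
tool_rot: [-1.029, 1.312, 1.019]
contact_force: [0.3, 0.7, 1.3]
opening: -0.0002
```

```bash
python3 st.py
```

```text
13.35 x [ 0.0071 -0.0019 -1.    ] z [ 2.456e-01  9.694e-01 -1.000e-04] tip [ 0.5217 -0.2445  0.0839] F [0.25 0.75 1.3 ] T [ 0.1  -0.02 -0.04] [ 0.    0.07  0.04 -0.   -0.11 -0.  ]
```

Emit:
carry_out(
  increments=[
    [[0,0,0],[0,0,-0.25],0],
    [[0,0,0],[0,0,-0.2],0],
    [[0,0,0],[0,0,-0.2],0],
    [[0,0,0],[0,0,-0.15],0],
  ],
)

```text
t: 13.75
tool_pos: [0.5208, -0.244, 0.2429]
tool_rot: [-1.029, 1.312, 1.02]
contact_force: [-11.3, 6.7, 27.2]
opening: -0.0002
```

```bash
python3 st.py
```

```text
13.75 x [ 0.0063 -0.0018 -1.    ] z [ 2.448e-01  9.696e-01 -2.000e-04] tip [ 0.5218 -0.2443  0.0699] F [-11.26   6.71  27.23] T [ 1.23  1.91 -0.03] [ 0.    0.02 -0.01 -0.    0.01  0.  ]
```

The tip reached the hard stop at z = 0.070. I retreat and check.

Emit:
carry_out(
  increments=[
    [[0,0,0],[0,0,0.5],0],
    [[0,0,0],[0,0,1],0],
    [[0,0,0],[0,0,1],0],
    [[0,0,0],[-0.4,1,0.6],0],
    [[0,0,0],[-0.5,1,0.6],0],
    [[0,0,0],[-0.5,1,0.6],0],
    [[0,0,0],[-0.5,1,0.6],0],
    [[0,0,0],[-0.5,1,0.6],0],
  ],
)

```text
t: 14.55
tool_pos: [0.4713, -0.1432, 0.3568]
tool_rot: [-1.028, 1.315, 1.016]
contact_force: [-0.7, 0.9, -0.4]
opening: -0.0001
```

Emit:
carry_out(
  increments=[
    [[0,0,0],[-0.5,1,0],0],
    [[0,0,0],[-0.5,1,0],0],
    [[0,0,0],[-0.5,1,0],0],
    [[0,0,0],[-0.5,1,0],0],
    [[0,0,0],[0,1,0],0],
    [[0,0,0],[0,0,0],0],
  ],
)

```text
t: 15.15
tool_pos: [0.4286, -0.0385, 0.3605]
tool_rot: [-1.035, 1.31, 1.009]
contact_force: [0.9, 0.0, 0.6]
opening: 0.0001
```

```bash
python3 st.py; python3 shot.py a3; python3 - <<'E'
from h import *
# box shift since start: outline of lid by background difference
for f in("top0","a2_raw","a3_raw"):
    im=cv2.imread(f"pics/{f}.png").astype(int);c=im[160:216,262:326];D=c[...,2]-c[...,0]
    m=(D<0)
    l=cv2.connectedComponentsWithStats(m.astype(np.uint8));k=1+np.argmax(l[2][1:,4]);q=np.argwhere(l[1]==k)[:,::-1].astype(np.float32)
    print(f,cv2.minAreaRect(q))
im,d=get_image("top");H=cloud("top",d)[...,2]
print((H[183:196,284:302]*1000).astype(int))
for n in("top","scene"): print(n,[(q,[(round(float(r["p"]),2),np.round(r["centre"])) for r in look_for(n,q)[:1]]) for q in("phone","jar_lid","small_box","turner")])
E
```

```text
15.15 x [ 0.0149 -0.0079 -0.9999] z [ 0.2471  0.969  -0.0039] tip [ 0.4312 -0.0399  0.1875] F [0.89 0.01 0.6 ] T [-0.01 -0.01 -0.08] [-0.02 -0.01  0.   -0.03 -0.01 -0.01]
top0 ((31.62894058227539, 29.03582000732422), (50.263519287109375, 33.24137496948242), 15.5241117477417)
a2_raw ((31.25471305847168, 29.35848617553711), (53.70797348022461, 36.53790283203125), 15.94539737701416)
a3_raw ((31.320751190185547, 29.377355575561523), (53.57061004638672, 36.53790283203125), 15.945395469665527)
[[63 66 62 66 64 69 65 68 69 66 71 68 66 65 69 68 67 65]
 [69 70 64 69 63 67 63 69 70 64 73 67 70 67 68 65 62 71]
 [68 69 66 65 69 69 67 66 65 66 67 65 69 71 63 67 65 64]
 [67 68 69 65 66 71 72 71 73 73 64 64 67 70 64 69 69 68]
 [73 65 63 67 68 66 72 72 70 72 72 76 71 67 67 71 66 66]
 [67 72 66 66 67 71 70 73 67 72 75 71 73 69 68 65 68 69]
 [65 69 64 67 71 72 65 70 73 69 70 73 75 73 66 69 71 67]
 [69 66 67 70 67 69 68 75 70 69 73 70 67 67 68 67 67 63]
 [65 68 70 68 70 66 67 66 66 68 66 69 67 67 66 66 68 66]
 [66 67 67 65 64 67 69 70 68 70 65 67 73 66 69 68 69 67]
 [70 71 66 68 65 61 69 69 67 67 68 66 67 63 63 63 66 62]
 [67 68 67 68 67 66 70 70 70 69 66 67 68 67 67 65 67 69]
 [70 68 67 67 69 64 66 66 68 68 69 65 69 67 66 67 69 67]]
top [('phone', [(0.66, array([350., 219.]))]), ('jar_lid', [(0.77, array([234., 143.]))]), ('small_box', [(0.69, array([184., 191.]))]), ('turner', [(0.61, array([139., 174.]))])]
scene [('phone', [(0.89, array([314., 265.]))]), ('jar_lid', [(0.68, array([281., 188.]))]), ('small_box', [(0.56, array([225., 184.]))]), ('turner', [(0.58, array([205., 173.]))])]
```

View pics/a3.png

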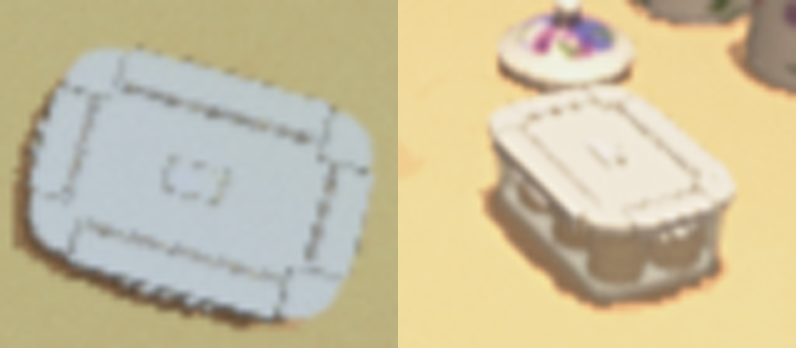

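The vent is flat (outline at crop 195,182), all the flaps are flush, and the box is where it was. I hand the job in.

```bash
python3 -c "
from station import *
print(finish_job())"
```

```text
the job is handed in; nothing more can be done
None
```

The larger food box is shut. I pressed the left, back, right and front flaps down in turn with closed fingers, and then the vent, each to its hard stop (fingertip at z = 0.070 m, at most about 28 N upward). I handed the job in at about 15.5 s, with the arm clear of everything.

- **Order:** a picture after the fourth flap showed all four flush and the vent still standing open. I pressed the vent only after that.
- **Last look:** all four flaps are level with the lid. The vent reads flat, at about 70–73 mm in the depth image.
- **Box position:** the lid outline moved about 0.1 pixel between the vent-open and final pictures. Against the starting picture its centre differs by about 0.5 pixel (under 2 mm). That comparison is rough, because the raised flaps changed the visible outline.
- **Other things:** the arm went nowhere near the phone, jar lid, small box or turner. The pictures show no visible change, though I did not measure their positions.
- **Sideways force:** at full press the wrist read up to about 13 N sideways, but the box did not visibly slide.

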